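# Press the cover plate flush and hold the enclosure lid open

### The arm

A 6-joint arm with a two-finger parallel gripper is mounted at the origin on the work surface. World frame = base frame: x ahead of the robot, y to its left, z up, the work surface at z = 0. Lengths are in m, angles in rad, forces in N, time in s.
With the tool pointing down it reaches from about 0.35 to 0.775 m from the base axis. Payload 5.5 kg.
Tool frame: the origin (TCP) lies midway between the tips of the shut fingers; the grasp point (between the pads) lies env.grasp_offset behind it (env.grasp_offset is the distance from the TCP to the grasp point, in m); z points along the fingers, y is the line along which they close (so a half turn about z gives the same grasp; the last joint's range is limited). The gripper opens to 85 mm and grips with 20 to 120 N. Pads are 22 mm wide; open, the fingers measure 114 mm over their backs; the gripper's body (76 mm by 85 mm) begins 54 mm behind the grasp point. The pads swing forward as they close: fully open they stand 13 mm farther back than shut.
Start: joints at [1.123, 0.313, 0.046, 1.304, 0, 1.431], TCP at [0.174, 0.548, 0.231] pointing down, gripper open.
Joint ranges: [-2.76, 2.76], [-0.86, 1.69], [-1.03, 1.26], [-2.2, 2.34], [-1.47, 1.5], [-3.14, 3.14]. Speed limits (rad/s): [2.57, 2.57, 3.14, 3.14, 3.14, 3.14].

### API

Orientations are given as a unit quaternion [w, x, y, z].
In Python, from workcell import monitor, viewer, order, env gives the robot as it stands.
- The arm moves only by the tool carry_out, never from a script. Its argument "plan" is a list that holds one entry, the list of rows, each a list of 7 numbers: the turn, a rotation vector about the world's x, y, z in rad, then the shift along the world's x, y, z in mm, then the finger opening in mm, from 0 to 85.4. A call has 1 to 20 rows; each row is the pose to reach, as a shift and turn from the pose commanded when the call began; what a row does not reach only later rows make up. A row lasts 1/10 s, in which the tool goes at most 50 mm and 8.59 degrees, less where a joint would pass 70% of its speed; a pose out of reach is approached as far as the arm can. A call with a gripper value outside its range is refused whole. The fingers move at their own pace and stop on an object; "squeeze" is the grip in N (left out, the last holds). Time passes only in rows, so rows that repeat a pose let the fingers close. It gives the time, the measured TCP pose, the force, the opening and the grip force at its end, in the units of the state.
- monitor.get_state(): the state, without advancing time (a new reading comes with each control period).
- viewer.read_camera(name): name is "scene" or "top" or "wrist"; returns the picture (400x640x3 uint8, red, green, blue); there is no depth.
- viewer.calibration(name): a dict with "K" (3x3 intrinsics, pixels), "dist" ([k1, k2, p1, p2, k3] as OpenCV has them; the pictures are not rectified), "eye" and "rotation" of the camera in the world. Camera axes: x right, y down, z forward; pixel columns grow to the right and rows downward; lengths in m; the calibration is good to about 2 mm. A picture is of the moment at which its call begins: read the wrist's pose just before it. calibration takes no time and is no camera call; for the wrist camera it gives the pose at the moment of the call.
- order.hand_in(): hands the job in; it is judged then, once.
The state is a dict: "clock": time; "joint_pos": joint angles; "qvel": joint speeds; "tau": joint torques, N m; "tcp_pos": TCP position; "orientation": TCP orientation; "wrist_force": force on the tool from outside, world axes, zero at the start; "ft_torque": the same for the moment, N m; "finger_gap": finger opening in m; "grip_force": force on a finger pad.
Only numpy, scipy, OpenCV 4.12 (cv2) and the standard library are available. Lean on these libraries where they do the work, as an engineer would, in place of code of your own. Each camera call takes 0.05 s, during which the arm holds its last target. There are 200 camera calls.

### The job

The red cover plate on the lid of the aluminium enclosure is cocked up along its front edge: with the lid still closed, first press that edge down firmly until the plate lies flat and level in its frame. Then take the lid by its black front bar, raise it and hold it open at 50 degrees from closed (within 5 degrees) so that a stay can be fitted, with the plate still flat in its frame. Finish while the gripper is still holding the bar, as the lid falls shut if let go, and leave the other things on the bench where they are.

Things in the scene. Friction and masses are not known exactly. Their poses are not given: they have to be found in the camera images.
- plate_centre (a point): Centre of the loose red cover plate, 80 x 90 x 5 mm (x, y, z), 100 g, on the closed lid inside a frame. z is its upward normal, x points to its hinge-side edge. At the start its front (-x) edge is propped about 10 mm up on a stud (slope 7 degrees). Pressed home, this centre is 2.5 mm above the lid's top face, 96 mm above the bench, and its top is level with the frame's.
- stud_top (a point): Middle of the top of the white push-in stud under the plate, 12 x 40 mm, 30 mm towards the front from lid_seat. It stands 8 mm above the lid's top face at the start; pressing the plate down above it with about 8 N pushes it fully into the lid, level with the face, where it stays by friction.
- lid_seat (a point): Point on the lid's top face at the middle of the plate's dark frame (84 x 94 mm inside, 5 mm high, rails 6 mm wide); moves with the lid. z is the lid's upward normal, x points to the hinge, y along the hinge. With the lid closed it is 94 mm above the bench; the hinge line is 88 mm along +x and 4 mm below, the lid's front edge 88 mm along -x.
- lid_hinge (a point): Middle of the lid's hinge line, 90 mm above the bench at the far upper edge of the enclosure. The lid is 176 x 226 x 4 mm, about 0.45 kg with its bar. x, y, z as for lid_seat (the frame tilts with the lid).
- lid (a joint): Lid angle, rad: 0 closed, grows as the front of the lid rises (limit 1.75). No spring or stay: it falls shut when let go. 50 degrees is 0.873.
- lid_bar: Black round handle bar between two sloping steel posts, 12 mm thick, 80 mm long; origin at its middle, y along it. It turns freely about y, so a grip need not tilt with the lid. From the hinge line it is 212 mm along the lid's -x and 34 mm along its z (36 mm before the lid's front edge, 30 mm above its top face); 124 mm above the bench when closed. Pinch it from above, fingers fore and aft.
- enclosure: Aluminium instrument enclosure fixed to the bench, 170 x 220 x 89 mm, open under its lid; origin at the middle of its underside, x from the front (handle side) to the hinge side.
- dye: Bystander: green bottle, 56 mm across, 150 mm tall, standing beside the enclosure; origin under its base.
- driver: Bystander: red-handled screwdriver lying beside the enclosure, about 200 mm long.
- hammer: Bystander: hammer with a blue handle lying to the left, about 300 mm long.
- jar: Bystander: clear jar with a brass lid, 64 mm across, 80 mm tall; origin under its base.
- offcut: Bystander: wooden offcut 110 x 60 x 35 mm; origin under its middle.
- can: Bystander: can with a yellow label, 70 mm across, 100 mm tall; origin under its base.
- wrench: Bystander: steel wrench lying to the left.
Things that resemble listed ones, but are neither listed nor needed, are in the scene too. Of the things that look like the part that bears plate_centre, the middle-sized one is meant.

How it is judged:
By the outcome, as a careful person would: the job done as asked, in the order asked, and still so for the second after the job is handed in, while the arm keeps its last pose, push and grip.
It also fails if it takes over 42 s, if anything falls off the work surface, if the arm or the gripper's body presses on something with over 40 N, if the wrist force passes 120 N, or if a joint passes its speed limit or range.

## Working session

There is one attempt and no reset: what is moved stays moved. The work goes in short steps, Python scripts to look and compute and a tool call to move; the robot and the scene stay as the last step left them, time stands still between calls to the robot, and variables do not carry over. Pictures are saved under pics/ and viewed, at most 10 in all, crops included, and the job is handed in when it is done.

Besides the shell and the picture viewer there is one more tool, called after "Emit:" as name(argument=value, ...) on one line, values as JSON. carry_out: Moves the arm, as the interface text tells. Its arguments: {"type":"object","properties":{"plan":{"type":"array","items":{"type":"array","items":{"type":"array","items":{"type":"number"}}}},"squeeze":{"type":"number"}},"required":["plan"]}

```bash
mkdir -p pics; python3 - <<'E'
from workcell import monitor, viewer, order, env
import cv2
print(env.grasp_offset); s=monitor.get_state(); print(s)
for n in("scene","top"):
    c=viewer.calibration(n);print(n,c)
    cv2.imwrite(f"pics/{n}0.png",viewer.read_camera(n)[:,:,::-1])
E
```

```text
0.0187
{'clock': 0.0, 'joint_pos': array([ 1.12345151e+00,  3.14021352e-01,  4.49984433e-02,  1.30360019e+00,
       -6.81635791e-06,  1.43122401e+00]), 'qvel': array([ 0.0005582 , -0.00023463,  0.00016643, -0.00069699,  0.00113549,
       -0.0008547 ]), 'tau': array([-5.01126215e-04, -4.80626643e+01,  2.98532957e+01,  1.93104520e-02,
       -1.16672736e-04,  4.18715132e-06]), 'tcp_pos': array([0.17396526, 0.54752549, 0.23040491]), 'orientation': array([-2.60947372e-04,  1.53279536e-01,  9.88182448e-01, -8.75322384e-04]), 'wrist_force': array([ 0.25877708, -0.35687323,  0.39296414]), 'ft_torque': array([-9.50067766e-03,  7.88135325e-05,  2.60807356e-02]), 'grip_force': 0.0, 'finger_gap': 0.0852577441595079}
scene {'K': array([[400.00105105,   0.        , 324.34701234],
       [  0.        , 400.00105105, 199.4943205 ],
       [  0.        ,   0.        ,   1.        ]]), 'dist': array([-0.0723494,  0.       ,  0.       ,  0.       ,  0.       ]), 'eye': array([ 1.74124073, -0.57631774,  1.01522437]), 'rotation': array([-0.39619152,  0.75642374,  0.45600753, -0.25082372])}
top {'K': array([[440.68196746,   0.        , 323.75868346],
       [  0.        , 440.68196746, 205.30372638],
       [  0.        ,   0.        ,   1.        ]]), 'dist': array([-0.01064896,  0.        ,  0.        ,  0.        ,  0.        ]), 'eye': array([0.41635201, 0.05119517, 1.51677795]), 'rotation': array([-0.03060067,  0.71142569, -0.70146783,  0.02966436])}
```

View pics/scene0.png

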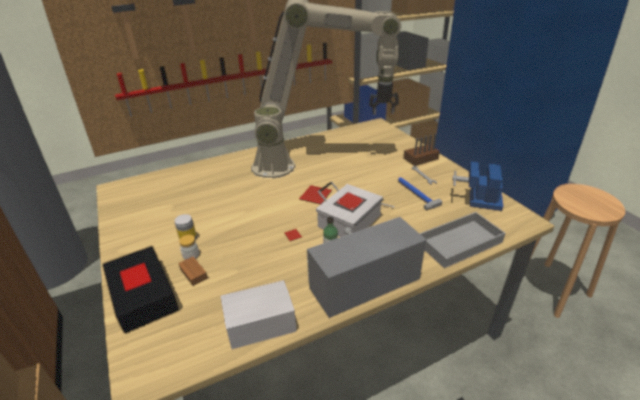

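View pics/top0.png

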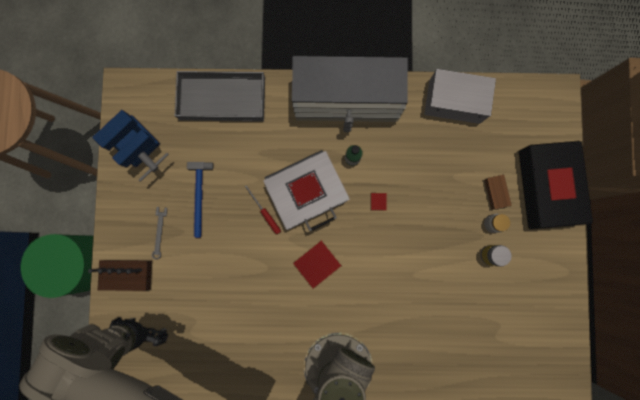

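The red items in the top view are:
- a plate in the dark frame on the aluminium lid (306,189)
- a small square on the bench (378,201)
- a large sheet on the bench (317,264)
- a patch on the black box (562,184)

The one meant is (306,189). It is middle-sized, sits in a frame on the lid, and has the black bar at (318,222) in front of it. I'll confirm that in a crop.

```bash
python3 - <<'E'
import cv2
a=cv2.imread("pics/top0.png")[140:240,240:370]
cv2.imwrite("pics/c.png",cv2.resize(a,None,fx=6,fy=6,interpolation=cv2.INTER_CUBIC))
E
```

```text
(no output)
```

View pics/c.png

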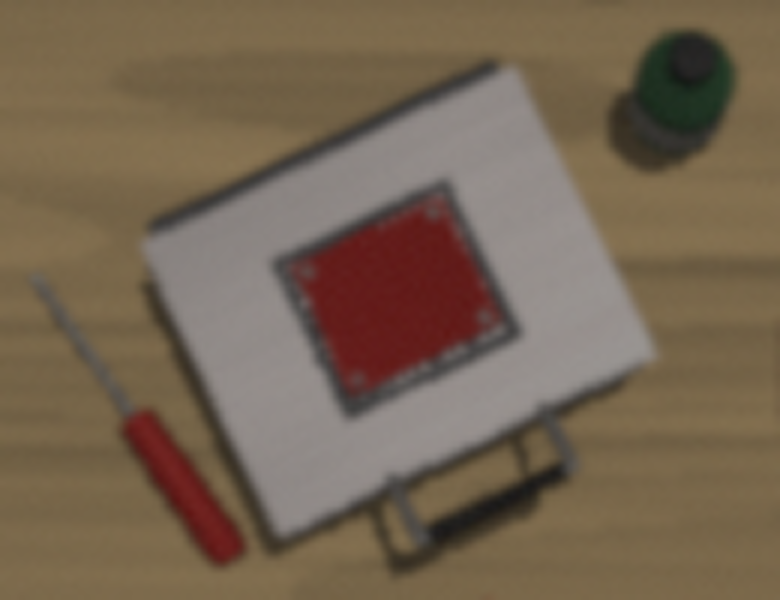

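The crop confirms the framed plate on the lid. Lid corners are at (145,238), (512,65), (655,357) and (275,548). The frame's outer corners are at (275,260), (450,183), (520,335) and (348,415), and the bar runs from (425,533) to (573,468).

```bash
cat > h.py <<'E'
import numpy as np, cv2
from scipy.spatial.transform import Rotation as R
def ray(c,px,z):
    p=cv2.undistortPoints(np.array(px,float).reshape(-1,1,2),c["K"],c["dist"])[:,0]
    q=np.array(c["rotation"]); M=R.from_quat(np.r_[q[1:],q[0]]).as_matrix()
    d=np.c_[p,np.ones(len(p))]@M.T; e=c["eye"]
    return e+d*((z-e[2])/d[:,2])[:,None]
E
python3 - <<'E'
from workcell import viewer,monitor
from h import *
c=viewer.calibration("top")
f=lambda u:(np.array(u)+.5)/6-.5+[240,140]
L=ray(c,f([(145,238),(512,65),(655,357),(275,548)]),.094)
F=ray(c,f([(275,260),(450,183),(520,335),(348,415)]),.099)
B=ray(c,f([(425,533),(573,468)]),.124)
for P in(L,F):
    print(P.round(4),P.mean(0).round(4))
    a=(P[0]+P[1]-P[2]-P[3])/2;b=(P[0]+P[3]-P[1]-P[2])/2
    print("x yaw",np.degrees(np.arctan2(a[1],a[0])),np.linalg.norm(a),"y yaw-90",np.degrees(np.arctan2(b[1],b[0]))-90,np.linalg.norm(b))
print(B.round(4),B.mean(0))
th=np.radians(np.mean([0]))
print(R.from_quat(np.roll(monitor.get_state()["orientation"],-1)).as_matrix().round(3))
E
```

```text
[[ 0.6204  0.2506  0.094 ]
 [ 0.7184  0.0527  0.094 ]
 [ 0.5593 -0.0268  0.094 ]
 [ 0.4533  0.1764  0.094 ]] [0.5878 0.1132 0.094 ]
x yaw 25.24049675692123 0.1802925588440367 y yaw-90 26.962304228675137 0.22505251419284883
[[0.6086 0.1793 0.099 ]
 [0.652  0.0854 0.099 ]
 [0.5697 0.0463 0.099 ]
 [0.5252 0.1382 0.099 ]] [0.5889 0.1123 0.099 ]
x yaw 25.80177847724053 0.0920593377373449 y yaw-90 25.324520374469714 0.10279845047024358
[[0.4615 0.095  0.124 ]
 [0.4969 0.0175 0.124 ]] [0.47919575 0.05623925 0.124     ]
[[-0.953  0.303 -0.001]
 [ 0.303  0.953 -0.001]
 [ 0.    -0.002 -1.   ]]
```

The seat is at about (0.588, 0.113) with yaw of about 25.8°. I'll hover behind the press point, turn the closing line along the lid's x axis, shut the fingers and look with the wrist camera.

Emit:
carry_out(plan=[[[0, 0, -0.13, 33, -37, 5, 0], [0, 0, -0.27, 75, -80, 10, 0], [0, 0, -0.4, 115, -125, 15, 0], [0, 0, -0.54, 150, -165, 20, 0], [0, 0, -0.67, 185, -205, 20, 0], [0, 0, -0.814, 215, -240, 20, 0], [0, 0, -0.814, 250, -275, 20, 0], [0, 0, -0.814, 280, -310, 20, 0], [0, 0, -0.814, 310, -345, 20, 0], [0, 0, -0.814, 340, -380, 20, 0], [0, 0, -0.814, 350, -410, 20, 0], [0, 0, -0.814, 365, -444, 20, 0], [0, 0, -0.814, 365, -444, 20, 0], [0, 0, -0.814, 365, -444, 20, 0], [0, 0, -0.814, 365, -444, 20, 0]]])

```text
clock: 1.6
tcp_pos: [0.5386, 0.1047, 0.2511]
orientation: [-0.0, 0.532, 0.847, -0.0]
wrist_force: [-0.3, 0.2, 0.8]
finger_gap: -0.0
grip_force: 0.0
```

```bash
python3 - <<'E'
from workcell import viewer,monitor
import cv2,pickle
c=viewer.calibration("wrist");cv2.imwrite("pics/w1.png",viewer.read_camera("wrist")[:,:,::-1])
pickle.dump(c,open("w1.pkl","wb"));s=monitor.get_state()
for k in("clock","tcp_pos","orientation","wrist_force","joint_pos","finger_gap"):print(k,s[k])
print(c["eye"])
E
```

```text
clock 1.65
tcp_pos [0.5385708  0.10506346 0.25125096]
orientation [-2.56641688e-04  5.31319009e-01  8.47171791e-01 -1.01860871e-05]
wrist_force [ 0.43571471  0.12356494 -0.27944882]
joint_pos [4.61916179e-02 2.57393749e-01 1.90113068e-02 1.33284728e+00
 2.75764594e-04 1.16650512e+00]
finger_gap -0.0001485151148008644
[0.50794206 0.16770133 0.39316836]
```

View pics/w1.png

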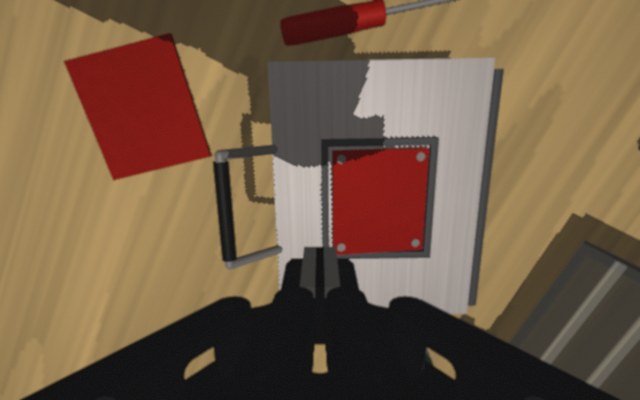

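The wrist view shows the frame's outer corners at about (322,140), (438,137), (430,257) and (323,258). The bar runs from (218,162) to (230,262), and the lid's front edge from (268,62) to (279,300). The plate's front edge is raised at column 331.

```bash
python3 - <<'E'
from h import *;import pickle
c=pickle.load(open("w1.pkl","rb"))
F=ray(c,[(438,137),(322,140),(323,258),(430,257)],.099)
print(F.round(4),F.mean(0)); a=(F[0]+F[3]-F[1]-F[2])/2;b=(F[0]+F[1]-F[2]-F[3])/2
print(np.degrees(np.arctan2(a[1],a[0])),np.linalg.norm(a),np.degrees(np.arctan2(b[1],b[0]))-90,np.linalg.norm(b))
B=ray(c,[(218,162),(230,262)],.124);print(B,B.mean(0));d=B[0]-B[1];print(np.degrees(np.arctan2(d[1],d[0]))-90,np.linalg.norm(d))
L=ray(c,[(268,62),(495,59)],.094);print(L)
E
```

```text
[[0.6064 0.1841 0.099 ]
 [0.523  0.1411 0.099 ]
 [0.5694 0.0479 0.099 ]
 [0.6545 0.0903 0.099 ]] [0.58829112 0.11585066 0.099     ]
26.885573578852437 0.09447849710639251 26.810494375979076 0.10479517779343538
[[0.45824232 0.09429144 0.124     ]
 [0.49727462 0.02172565 0.124     ]] [0.47775847 0.05800854 0.124     ]
28.27529260027309 0.08239729242337754
[[0.45907126 0.17630535 0.094     ]
 [0.61666646 0.25470007 0.094     ]]
```

Emit:
carry_out(plan=[[[0, 0, 0.01, 30, 0, -20, 0], [0, 0, 0.01, 30, 0, -60, 0], [0, 0, 0.01, 30, 0, -100, 0], [0, 0, 0.01, 30, 0, -130, 0], [0, 0, 0.01, 30, 0, -136, 0], [0, 0, 0.01, 30, 0, -139, 0], [0, 0, 0.01, 30, 0, -142, 0], [0, 0, 0.01, 30, 0, -145, 0], [0, 0, 0.01, 30, 0, -147, 0], [0, 0, 0.01, 30, 0, -149, 0], [0, 0, 0.01, 30, 0, -151, 0], [0, 0, 0.01, 30, 0, -151, 0]]])

```text
clock: 2.85
tcp_pos: [0.57, 0.1041, 0.1008]
orientation: [0.001, 0.528, 0.849, 0.001]
wrist_force: [1.5, 0.9, 4.4]
finger_gap: -0.0002
grip_force: 2.0
```

Emit:
carry_out(plan=[[[0, 0, 0, 0, 0, -1, 0], [0, 0, 0, 0, 0, -2, 0], [0, 0, 0, 0, 0, -3, 0], [0, 0, 0, 0, 0, -3, 0]]])

```text
clock: 3.25
tcp_pos: [0.5699, 0.104, 0.099]
orientation: [0.001, 0.528, 0.849, 0.001]
wrist_force: [-1.7, 0.4, 13.1]
finger_gap: -0.0002
grip_force: 6.5
```

Emit:
carry_out(plan=[[[0, 0, 0, 0, 0, -1, 0], [0, 0, 0, 0, 0, -2, 0], [0, 0, 0, 0, 0, -2.5, 0], [0, 0, 0, 0, 0, -2.5, 0], [0, 0, 0, 0, 0, -2.5, 0]]])

```text
clock: 3.75
tcp_pos: [0.57, 0.104, 0.0988]
orientation: [0.002, 0.528, 0.849, 0.001]
wrist_force: [-6.9, -0.7, 27.0]
finger_gap: 0.0001
grip_force: 13.6
```

The plate bottomed out stiffly at z = 98.8 mm under 27 N. Next I'll back off, hover over the bar and check the plate.

Emit:
carry_out(plan=[[[0, 0, 0, 0, 0, 5, 0], [0, 0, 0, 0, 0, 30, 0], [0, 0, 0, 0, 0, 70, 0], [0, 0, 0, -30, -15, 100, 40], [0, 0, 0, -65, -30, 110, 55], [0, 0, 0, -92, -46, 110, 55], [0, 0, 0, -92, -46, 110, 55], [0, 0, 0, -92, -46, 110, 55], [0, 0, 0, -92, -46, 110, 55]]])

```text
clock: 4.65
tcp_pos: [0.4777, 0.0581, 0.2043]
orientation: [-0.0, 0.528, 0.849, -0.0]
wrist_force: [-0.1, 0.6, -0.3]
finger_gap: 0.0551
grip_force: 0.0
```

```bash
python3 - <<'E'
from workcell import viewer,monitor
import cv2,pickle
c=viewer.calibration("wrist");cv2.imwrite("pics/w2.png",viewer.read_camera("wrist")[:,:,::-1])
pickle.dump(c,open("w2.pkl","wb"));s=monitor.get_state()
for k in("clock","tcp_pos","finger_gap"):print(k,s[k])
E
```

```text
clock 4.7
tcp_pos [0.47781199 0.05819466 0.20427704]
finger_gap 0.05529412298178758
```

View pics/w2.png

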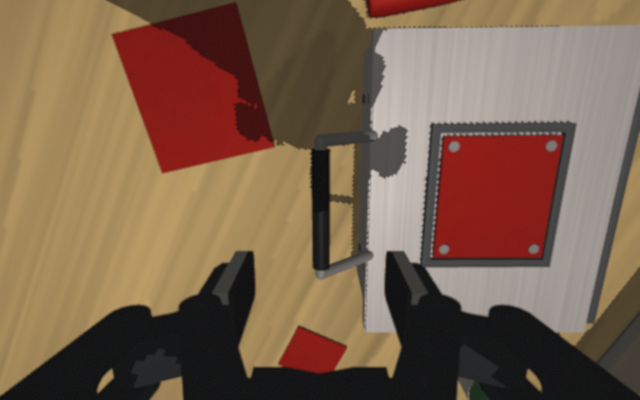

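The wrist view shows the bar from (320,150) to (321,270), between the fingers. The plate sits evenly in its frame, with corners at about (442,135), (564,135), (546,260) and (433,257). I'll check the plate's size if it is flat, and the bar's centre.

```bash
python3 - <<'E'
from h import *;import pickle
c=pickle.load(open("w2.pkl","rb"))
P=ray(c,[(442,135),(564,135),(546,260),(433,257)],.0985)
F=ray(c,[(432,123),(576,123),(550,266),(422,265)],.099)
for Q in(P,F):print(Q.mean(0).round(4),[round(1e3*np.linalg.norm(Q[i]-Q[i-1]),1) for i in range(4)])
B=ray(c,[(320,150),(321,270)],.124);print(B,B.mean(0));d=B[0]-B[1];print(np.degrees(np.arctan2(d[1],d[0]))-90)
E
```

```text
[0.5894 0.1156 0.0985] [np.float64(90.2), np.float64(82.2), np.float64(92.2), np.float64(84.3)]
[0.5875 0.1161 0.099 ] [np.float64(104.5), np.float64(95.9), np.float64(104.7), np.float64(95.6)]
[[0.45964277 0.09473907 0.124     ]
 [0.49650466 0.02205074 0.124     ]] [0.47807372 0.0583949  0.124     ]
26.890596554294675
```

```bash
python3 - <<'E'
import cv2
a=cv2.imread("pics/w2.png")[105:285,405:595]
cv2.imwrite("pics/c2.png",cv2.resize(a,None,fx=3.3,fy=3.3,interpolation=cv2.INTER_CUBIC))
E
```

```text
(no output)
```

View pics/c2.png

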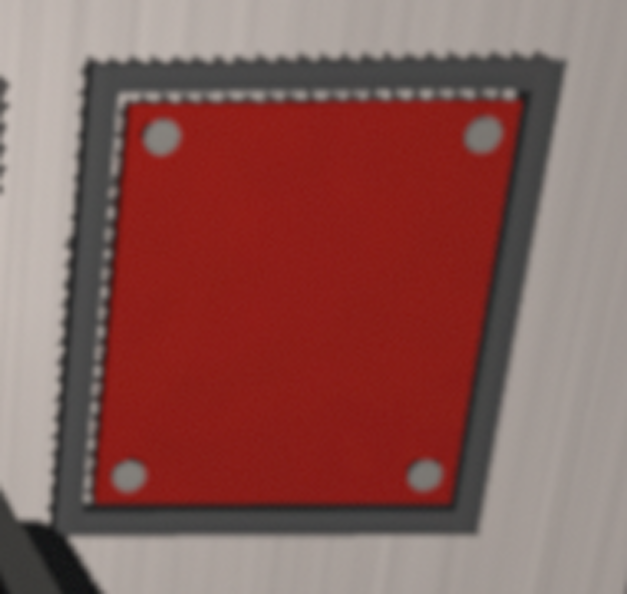

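The plate is flat in the frame, with an even, narrow gap to the rails all round. I'll grip the bar now.

Emit:
carry_out(plan=[[[0, 0, 0, 0, 0, -35, 55], [0, 0, 0, 0, 0, -70, 55], [0, 0, 0, 0, 0, -90, 55], [0, 0, 0, 0, 0, -99, 55], [0, 0, 0, 0, 0, -99, 55], [0, 0, 0, 0, 0, -99, 0], [0, 0, 0, 0, 0, -99, 0], [0, 0, 0, 0, 0, -99, 0], [0, 0, 0, 0, 0, -99, 0], [0, 0, 0, 0, 0, -99, 0]]], squeeze=70)

```text
clock: 5.7
tcp_pos: [0.4784, 0.0581, 0.1071]
orientation: [0.001, 0.528, 0.849, 0.001]
wrist_force: [0.0, 1.6, 6.1]
finger_gap: 0.0097
grip_force: 68.4
```

```bash
python3 - <<'E'
import numpy as np
u=np.array([np.cos(np.radians(26.6)),np.sin(np.radians(26.6))])
b=lambda t:(-.212*np.cos(t)+.034*np.sin(t),.212*np.sin(t)+.034*np.cos(t))
x0,z0=b(0)
for d in np.arange(2.5,50.1,2.5):
    x,z=b(np.radians(d)); s=(x-x0)*1e3
    print(f"[0,0,0,{s*u[0]:.1f},{s*u[1]:.1f},{(z-z0)*1e3:.1f},0],",end=" ")
E
```

```text
[0,0,0,1.5,0.8,9.2,0], [0,0,0,3.4,1.7,18.3,0], [0,0,0,5.6,2.8,27.4,0], [0,0,0,8.2,4.1,36.3,0], [0,0,0,11.1,5.5,45.1,0], [0,0,0,14.3,7.2,53.7,0], [0,0,0,17.9,9.0,62.2,0], [0,0,0,21.8,10.9,70.5,0], [0,0,0,26.1,13.1,78.5,0], [0,0,0,30.6,15.3,86.4,0], [0,0,0,35.5,17.8,94.0,0], [0,0,0,40.6,20.3,101.4,0], [0,0,0,46.0,23.0,108.6,0], [0,0,0,51.7,25.9,115.4,0], [0,0,0,57.7,28.9,122.0,0], [0,0,0,63.9,32.0,128.3,0], [0,0,0,70.3,35.2,134.3,0], [0,0,0,77.0,38.6,139.9,0], [0,0,0,83.9,42.0,145.3,0], [0,0,0,91.0,45.6,150.3,0],
```

Emit:
carry_out(plan=[[[0, 0, 0, 0.7, 0.4, 4.5, 0], [0, 0, 0, 1.5, 0.8, 9, 0], [0, 0, 0, 2.5, 1.2, 14, 0], [0, 0, 0, 3.4, 1.7, 18.3, 0], [0, 0, 0, 4.5, 2.2, 23, 0], [0, 0, 0, 5.6, 2.8, 27.4, 0], [0, 0, 0, 7, 3.5, 32, 0], [0, 0, 0, 8.2, 4.1, 36.3, 0], [0, 0, 0, 8.2, 4.1, 36.3, 0], [0, 0, 0, 8.2, 4.1, 36.3, 0]]])

```text
clock: 6.7
tcp_pos: [0.486, 0.062, 0.1422]
orientation: [0.001, 0.528, 0.849, 0.0]
wrist_force: [6.3, -0.1, -4.2]
finger_gap: 0.0094
grip_force: 68.3
```

```bash
python3 - <<'E'
from workcell import viewer
import cv2,numpy as np
t=viewer.read_camera("top")[140:240,240:370]
w=viewer.read_camera("wrist")
cv2.imwrite("pics/m.png",np.hstack([cv2.resize(t,(400,308)),cv2.resize(w,(400,250))[0:250] if 0 else cv2.copyMakeBorder(cv2.resize(w,(400,250)),0,58,0,0,0)])[:,:,::-1])
E
```

```text
(no output)
```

View pics/m.png

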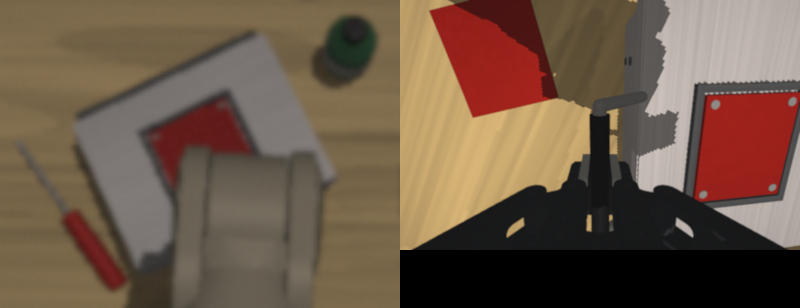

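The bar is held and the lid rises with it; the plate is still seated. Continuing slowly along the arc.

Emit:
carry_out(plan=[[[0, 0, 0, 1.4, 0.7, 4.4, 0], [0, 0, 0, 2.9, 1.4, 8.8, 0], [0, 0, 0, 4.5, 2.2, 13.1, 0], [0, 0, 0, 6.1, 3.1, 17.4, 0], [0, 0, 0, 7.9, 4, 21.7, 0], [0, 0, 0, 9.7, 4.9, 25.9, 0], [0, 0, 0, 11.6, 5.8, 30, 0], [0, 0, 0, 13.6, 6.8, 34.2, 0], [0, 0, 0, 15.7, 7.9, 38.2, 0], [0, 0, 0, 17.9, 9, 42.2, 0], [0, 0, 0, 20.1, 10.1, 46.2, 0], [0, 0, 0, 22.4, 11.2, 50.1, 0], [0, 0, 0, 24.8, 12.4, 54, 0], [0, 0, 0, 27.3, 13.7, 57.7, 0], [0, 0, 0, 29.8, 15, 61.4, 0], [0, 0, 0, 32.4, 16.2, 65.1, 0]]])

```text
clock: 8.4
tcp_pos: [0.5176, 0.0778, 0.2069]
orientation: [-0.0, 0.528, 0.849, -0.001]
wrist_force: [4.5, -3.4, -4.8]
finger_gap: 0.0095
grip_force: 68.4
```

Emit:
carry_out(plan=[[[0, 0, 0, 2.7, 1.4, 3.6, 0], [0, 0, 0, 5.4, 2.7, 7.2, 0], [0, 0, 0, 8.2, 4.1, 10.6, 0], [0, 0, 0, 11.1, 5.6, 14, 0], [0, 0, 0, 14.1, 7.1, 17.3, 0], [0, 0, 0, 17.1, 8.6, 20.6, 0], [0, 0, 0, 20.2, 10.1, 23.8, 0], [0, 0, 0, 23.3, 11.7, 26.9, 0], [0, 0, 0, 26.5, 13.3, 29.9, 0], [0, 0, 0, 29.7, 14.9, 32.9, 0], [0, 0, 0, 33, 16.6, 35.7, 0], [0, 0, 0, 36.4, 18.3, 38.5, 0], [0, 0, 0, 39.8, 20, 41.2, 0], [0, 0, 0, 43.3, 21.7, 43.9, 0], [0, 0, 0, 46.8, 23.5, 46.4, 0], [0, 0, 0, 49, 24.6, 47.9, 0], [0, 0, 0, 50.4, 25.3, 48.9, 0], [0, 0, 0, 50.4, 25.3, 48.9, 0], [0, 0, 0, 50.4, 25.3, 48.9, 0]]])

```text
clock: 10.3
tcp_pos: [0.5677, 0.1029, 0.2564]
orientation: [-0.0, 0.528, 0.849, -0.001]
wrist_force: [1.0, -5.6, -1.8]
finger_gap: 0.0095
grip_force: 68.8
```

```bash
python3 - <<'E'
from workcell import viewer,monitor
import cv2,numpy as np,pickle
cs={n:viewer.calibration(n) for n in("wrist","top","scene")};pickle.dump(cs,open("f.pkl","wb"))
w=viewer.read_camera("wrist");t=viewer.read_camera("top");s=viewer.read_camera("scene")
cv2.imwrite("pics/fw.png",w[:,:,::-1])
a=cv2.resize(t[130:250,230:390],(400,300));b=cv2.resize(s[160:250,290:410],(400,300))
cv2.imwrite("pics/m2.png",np.hstack([a,b])[:,:,::-1])
st=monitor.get_state();print({k:st[k] for k in("clock","tcp_pos","finger_gap","grip_force","wrist_force")})
g=st["tcp_pos"]+[0,0,.0187]
sp=np.array([.588,.115]);u=np.array([np.cos(np.radians(26.6)),np.sin(np.radians(26.6))]);h=sp+.088*u
r=(g[:2]-h)@u; z=g[2]-.09
print("angle",np.degrees(np.arctan2(z,-r)-np.arctan2(.034,.212)),np.hypot(r,z))
E
```

```text
{'clock': 10.45, 'tcp_pos': array([0.56764266, 0.10289248, 0.2563303 ]), 'finger_gap': 0.010008761334136035, 'grip_force': 68.81006956100464, 'wrist_force': array([ 0.80875467, -5.32786759, -0.20682418])}
angle 49.787181044048694 0.21609279271153362
```

View pics/fw.png

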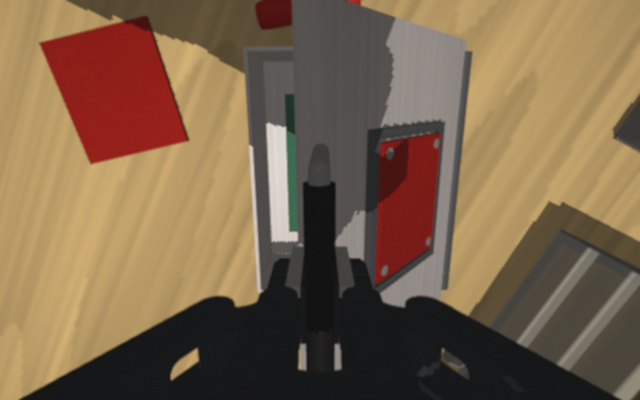

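View pics/m2.png

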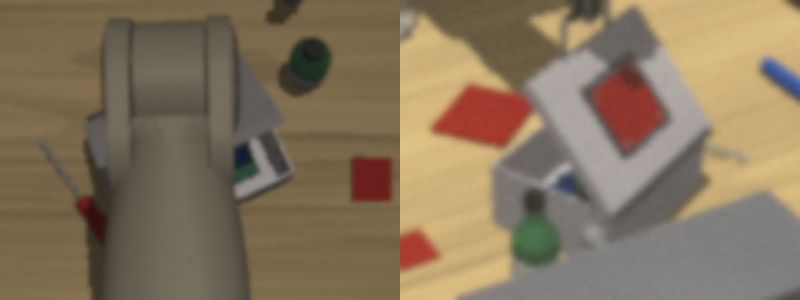

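The lid is open at about 49.8° and the bar is gripped at (320,250). The plate lies flat in its frame in both views, and the bottle and screwdriver visible in them have not moved.

```bash
python3 -c "
from workcell import order
print(order.hand_in())"
```

```text
the job is handed in; nothing more can be done
None
```

I pressed the red cover plate flat with the lid closed, then raised the lid by its bar to about 50° (measured 49.8°), and handed the job in at about 10.5 s with the gripper still holding the bar and the plate flat in its frame.

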